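Reset the bench analyser through its recessed well

ROBOT

A 7-joint arm with a two-finger parallel gripper is mounted at the origin on the work surface. World frame = base frame: x ahead of the robot, y to its left, z up, the work surface at z = 0. Lengths are in mm, angles in rad, forces in N, time in s.
With the tool pointing down it reaches from about 400 to 875 mm from the base axis. Payload 4.4 kg.
Tool frame: the origin (TCP) lies on the centre line of the jaws, within the pads' length; the fingertips stand 25 mm ahead of it and the grasp point (between the pads) lies 6 mm ahead of it (ctrl.finger_overhang is the distance from the TCP to the fingertips, in mm); z points along the fingers, y is the line along which they close (so a half turn about z gives the same grasp; the last joint's range is limited). The gripper opens to 85 mm and grips with 20 to 120 N. Pads are 22 mm wide; open, the fingers measure 114 mm over their backs; the gripper's body (76 mm by 85 mm) begins 54 mm behind the grasp point. The pads swing forward as they close: fully open they stand 13 mm farther back than shut.
Start: joints at [1.237, 0.628, 0.038, 1.517, -0.027, 0.996, -0.02], TCP at [172.023, -626.838, 256.313] pointing down, gripper open.
Joint ranges: [-3.06, 3.06], [-0.37, 2.12], [-1.25, 1.32], [0.18, 2.47], [-1.1, 4.24], [0.23, 1.98], [-2.94, 2.94]. Speed limits (rad/s): [2.57, 2.57, 3.14, 3.14, 3.14, 3.14, 3.14].

INTERFACE

Orientations are given as [roll, pitch, yaw] about the fixed x, y, z axes, in that order (R = Rz(yaw) Ry(pitch) Rx(roll)).
In Python, from cell import ctrl gives the robot as it stands. The module is installed in compiled form; this text tells all that it offers.
- The arm moves only by the tool play_rows, never from a script. Its argument "targets" is a list of rows, each a list of 5 numbers: the closure, from 0 (fully open) to 1 (shut), then the shift along the tool's x, y, z in cm, then the turn about the tool's z in degrees. In form: [[gripper, dx, dy, dz, spin], ...]. A call has 1 to 10 rows; each row is the pose to reach, as a shift and turn from the pose commanded when the call began, along the tool's axes at that moment; what a row does not reach only later rows make up. A row lasts 1/10 s, in which the tool goes at most 50 mm and 8.59 degrees, less where a joint would pass 70% of its speed; a pose out of reach is approached as far as the arm can. A call with a gripper value outside its range is refused whole. The fingers move at their own pace and stop on an object; the grip force is fixed at half the most. Time passes only in rows, so rows that repeat a pose let the fingers close. It gives the time, the measured TCP pose, the force, the opening and the grip force at its end, in the units of the state.
- ctrl.read_state(): the state, without advancing time (a new reading comes with each control period).
- ctrl.get_image(name): name is "scene" or "side" or "wrist"; returns (picture, depth): 420x560x3 uint8, red, green, blue; 420x560 float32, mm along the optical axis (not along the pixel's ray), 0 where there is no reading.
- ctrl.calibration(name): a dict with "vfov" (degrees; the focal length in pixels is half the picture's height over the tangent of half this angle, whatever the lens; pixels are square), "cx", "cy" (the principal point, pixels), "k1" (the pictures are not rectified: a ray, as slopes to the right and down, at radius r is drawn at 1 + k1 r^2 times it, then the intrinsics apply), "extrinsics" (4x4, takes a point from camera to world coordinates); the wrist camera has in their place "mount" (4x4, takes a point from camera to tool coordinates, whose origin is the TCP and whose axes are the flange's). Camera axes: x right, y down, z forward; pixel columns grow to the right and rows downward; lengths in mm; the calibration is good to about 2 mm. A picture is of the moment at which its call begins: read the wrist's pose just before it. calibration takes no time and is no camera call.
- ctrl.finish_job(): hands the job in; it is judged then, once.
Trained networks look in the newest picture that a camera, given by its name, has taken for a name from the list of things; names that differ only in an ending like _2 or _b are one class to them, and where a whole thing is asked for, a point or a joint stands for the part that bears it (a point fixed in the world has none). Each returns a list of dicts, best first, with "confidence" (0 to 1); they miss things now and then, are a little off and sometimes report something else, mostly with a low value. They report only what shows in the picture. A call takes as long as a camera call.
- ctrl.search_frame(camera, name): "bbox" ([left, top, right, bottom] in pixels, round what is visible of it).
- ctrl.trace(camera, name): "pixels" (420x560 bool, what is visible of it) and "bbox" ([left, top, right, bottom] in pixels, round what is visible of it).
The state is a dict: "clock": time; "qpos": joint angles; "qd": joint speeds; "tau": joint torques, N m; "eef_pos": TCP position; "tool_rot": TCP orientation; "force": force on the tool from outside, world axes, zero at the start; "torque": the same for the moment, N m; "width": finger opening in mm; "gripper_force": force on a finger pad.
Only numpy, scipy, OpenCV 4.12 (cv2) and the standard library are available. Lean on these libraries where they do the work, as an engineer would, in place of code of your own. Each camera call takes 0.05 s, during which the arm holds its last target. There are 200 camera calls.

TASK

Reset the analyser: push its shutter fully open by the ridge, reach a fingertip down into the well and press the sunken key all the way down, holding it for two seconds, then let it up and push the shutter fully shut again. Only push and press with the fingers: pick nothing up, leave everything else standing where it is, and do not press the key on the label printer.

Things in the scene. Friction and masses are not known exactly. Their poses are not given: they have to be found in the camera images.
- analyser: white bench analyser, fixed, 200 (x) x 260 (y) x 85 mm tall, left or right on the counter (the printer has the other side); origin at the centre of its underside, display on its -x face, y the way the shutter opens, z up. In its flat top is a round well centred at x 0, y -45 mm. Rails 5 mm high flank the shutter at x +-38 mm; a hump 18 mm high runs along the top at x 68 to 98 mm
- well_mouth (a point): centre of the well's mouth, in the plane of the analyser's top panel (axes as the analyser's). The well is round, 54 mm in diameter, straight walled, with its floor 40 mm below the panel; the key fills its middle
- reset_key (a joint): how far the sunken reset key is pressed, m: 0 up, 0.005 fully down. Sprung: starts to move at about 1.5 N, fully down at 5 N, rises again by itself
- reset_key_top (a point): centre of the top of the reset key, a flat round metal key 36 mm in diameter in the middle of the well; its top lies 22 mm below the panel when up and moves down 5 mm when pressed
- shutter (a joint): how far the shutter is open, m: 0 closed (centred over the well), 0.068 fully open (well clear); slides along the analyser's +y between hard stops and stays where it is left. Light to slide: about 1.5 N
- shutter_ridge (a point): middle of the top of the metal finger ridge on the shutter; moves with it, axes as the analyser. The shutter is a grey plate 68 (x) x 66 (y) x 4 mm on the panel; the ridge is 50 mm long in x, 10 mm thick in y, its top 19 mm above the panel (15 above the plate). It stands 18 mm to +y of the plate's centre, so 18 mm to +y of the well's centre when closed
- printer: grey and black label printer, fixed, 190 x 150 x 113 mm tall; origin at the centre of its underside; not part of the job
- feed_key (a joint): how far the raised round key on top of the label printer is pressed, m: 0 up, 0.005 down; not to be pressed
- cup: closed specimen cup, 52 mm across, 65 mm tall, on the counter between the two machines; loose, origin at the centre of its underside
- tub: small closed tub, 32 mm across, 22 mm tall, standing on the analyser's top near one corner; loose, origin at the centre of its underside
- sanitiser: clear sanitiser bottle, 66 mm across, 180 mm tall, at the back; loose, origin at the centre of its underside
- mouse: computer mouse, 100 x 60 x 31 mm, near the robot on its right; loose, origin at the centre of its underside
- pot: empty grey pot, 72 mm across, 90 mm tall, at the back; loose, origin at the centre of its underside
- torch: black examination torch lying on the counter, 130 mm long, 27 mm thick, at the back; loose, origin at the centre of its underside
- dish: steel bowl, 120 mm across, 35 mm tall, near the robot on its left; loose, origin at the centre of its underside

How it is judged:
By the outcome, as a careful person would: the job done as asked, in the order asked, and still so for the second after the job is handed in, with the robot touching nothing.
It also fails if it takes over 58 s, if anything falls off the work surface, if the arm or the gripper's body presses on something with over 40 N, if the wrist force passes 120 N, or if a joint passes its speed limit or range.

## Working session

There is one attempt and no reset: what is moved stays moved. The work goes in short steps, Python scripts to look and compute and a tool call to move; the robot and the scene stay as the last step left them, time stands still between calls to the robot, and variables do not carry over. Pictures are saved under pics/ and viewed, at most 10 in all, crops included, and the job is handed in when it is done.

Besides the shell and the picture viewer there is one more tool, called after "Request:" as a command line: name --pt "numbers of a row" for each row, then --argument value for the rest. play_rows: Moves the arm, as the interface text tells. Its arguments: {"type":"object","properties":{"targets":{"type":"array"}},"required":["targets"]}

```bash
mkdir -p pics
cat > h.py <<'E'
import numpy as np, cv2
from cell import ctrl
from scipy.spatial.transform import Rotation as R
def T_tool(s):
    T=np.eye(4); T[:3,:3]=R.from_euler('xyz',s['tool_rot']).as_matrix(); T[:3,3]=s['eef_pos']; return T
def cam(name,s=None):
    c=ctrl.calibration(name); f=210/np.tan(np.radians(c['vfov'])/2)
    E=np.array(c['extrinsics']) if 'extrinsics' in c else T_tool(s)@np.array(c['mount'])
    return f,c['cx'],c['cy'],c['k1'],E
def grab(name):
    s=ctrl.read_state(); im,d=ctrl.get_image(name); return im,d,cam(name,s)
def cloud(d,C):
    f,cx,cy,k1,E=C; v,u=np.mgrid[0:420,0:560]
    K=np.array([[f,0,cx],[0,f,cy],[0,0,1.]])
    p=cv2.undistortPoints(np.stack([u.ravel(),v.ravel()],1).astype(np.float64)[:,None],K,np.array([0,0,0,0,0.])).reshape(-1,2)
    q=p.copy()
    for _ in range(15): q=p/(1+k1*(q**2).sum(1,keepdims=True))
    P=np.c_[q,np.ones(len(q))]*d.reshape(-1,1)
    P=P@E[:3,:3].T+E[:3,3]; P[d.ravel()==0]=np.nan
    return P.reshape(420,560,3)
E
python3 - <<'E'
from h import *
print({k:np.round(v,3) for k,v in ctrl.read_state().items()})
out=[]
for n in ['scene','side']:
    im,d,C=grab(n); np.savez(n,im=im,d=d); P=cloud(d,C); np.save(n+'P',P); out.append(im)
    for t in ['analyser','shutter_ridge','printer','tub','cup','shutter']:
        for r in ctrl.trace(n,t)[:1]:
            q=P[r['pixels']]; print(n,t,round(r['confidence'],2),np.round(r['bbox']),np.nanmedian(q,0).round(),np.nanpercentile(q,[2,98],axis=0).round().tolist())
cv2.imwrite('pics/a.png',out[0][...,::-1]);cv2.imwrite('pics/b.png',out[1][...,::-1])
print(np.array(ctrl.calibration('wrist')['mount']).round(2))
E
```

```text
{'clock': np.float64(0.0), 'qpos': array([ 1.237,  0.629,  0.038,  1.518, -0.027,  0.996, -0.02 ]), 'qd': array([ 0.001,  0.   ,  0.001,  0.003, -0.   ,  0.001,  0.   ]), 'tau': array([ 0.0000e+00, -5.6341e+01,  1.2260e+00, -1.9345e+01,  1.1000e-02,
        1.1000e-02,  0.0000e+00]), 'eef_pos': array([ 171.863, -626.249,  255.387]), 'tool_rot': array([-3.14 , -0.   ,  0.268]), 'force': array([-0.167,  0.274,  0.227]), 'torque': array([-0.019,  0.008,  0.003]), 'gripper_force': np.float64(0.0), 'width': np.float64(85.525)}
scene analyser 0.66 [279. 209. 406. 318.] [568. 243.  84.] [[436.0, 97.0, 10.0], [641.0, 357.0, 103.0]]
scene shutter_ridge 0.81 [317. 225. 352. 251.] [526. 190.  89.] [[488.0, 157.0, 86.0], [554.0, 221.0, 104.0]]
scene printer 0.85 [184. 158. 259. 221.] [ 555. -198.   88.] [[420.0, -292.0, 6.0], [612.0, -150.0, 122.0]]
scene tub 0.43 [387. 237. 403. 259.] [474. 335. 105.] [[455.0, 320.0, 84.0], [482.0, 348.0, 108.0]]
scene cup 0.6 [254. 284. 286. 331.] [763. 174.  59.] [[733.0, 144.0, 8.0], [799.0, 209.0, 89.0]]
scene shutter 0.9 [318. 222. 351. 253.] [527. 191.  89.] [[491.0, 157.0, 86.0], [556.0, 220.0, 104.0]]
side analyser 0.87 [144. 219. 324. 386.] [510. 268.  85.] [[415.0, 103.0, 5.0], [627.0, 360.0, 104.0]]
side shutter_ridge 0.72 [227. 249. 275. 280.] [518. 201.  90.] [[489.0, 155.0, 87.0], [553.0, 222.0, 105.0]]
side printer 0.83 [290. 145. 381. 215.] [ 491. -182.   71.] [[398.0, -313.0, 3.0], [582.0, -151.0, 124.0]]
side tub 0.85 [231. 311. 251. 340.] [460. 338. 107.] [[449.0, 318.0, 86.0], [475.0, 348.0, 109.0]]
side cup 0.62 [293. 214. 319. 251.] [476.   6.  46.] [[456.0, -26.0, 11.0], [503.0, 17.0, 67.0]]
side shutter 0.62 [224. 245. 274. 281.] [519. 200.  90.] [[489.0, 154.0, 87.0], [554.0, 222.0, 105.0]]
[[  -0.     -0.96   -0.28   71.91]
 [   1.     -0.      0.      0.35]
 [  -0.     -0.28    0.96 -118.44]
 [   0.      0.      0.      1.  ]]
```

View pics/a.png

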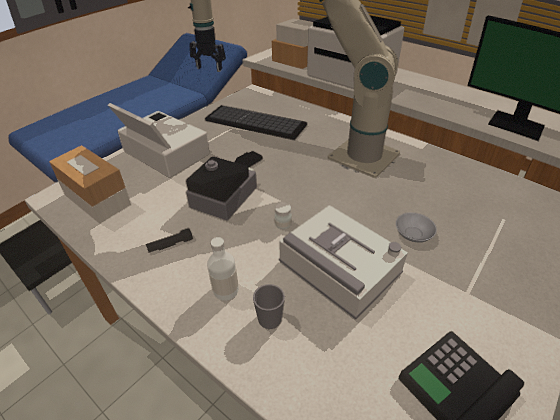

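View pics/b.png

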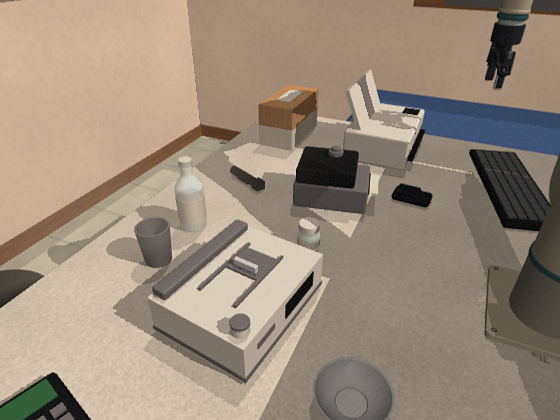

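The views show the analyser at the left (scene pixels ~279-406, 209-318) with the shutter closed and the ridge at about (335,238). The tub stands on the near-left corner and the hump is on the far side. Next I'll fit the analyser's pose.

Run:
```python
from h import *
for n in ['scene','side']:
    P=np.load(n+'P.npy').reshape(-1,3)
    near=(abs(P[:,0]-530)<170)&(abs(P[:,1]-232)<190)
    m=near&(P[:,2]>78)&(P[:,2]<115); 
    r=cv2.minAreaRect(P[m][:,:2].astype(np.float32)); print(n,'rect',r,'panel z',np.median(P[near&(P[:,2]>78)&(P[:,2]<92)][:,2]))
    h=near&(P[:,2]>98)&(P[:,2]<110)
    for lab,mm in [('hump',h&(P[:,0]>560)),('ridge',h&(abs(P[:,0]-522)<40)&(abs(P[:,1]-195)<40))]:
        print(lab,mm.sum(),P[mm].mean(0).round(1),cv2.minAreaRect(P[mm][:,:2].astype(np.float32)))
    rest=near&(P[:,2]>112); print('above',rest.sum(), np.nanmax(P[near][:,2]))
```

```text
scene rect ((528.0318603515625, 222.4910888671875), (260.61981201171875, 205.3787384033203), 83.18406677246094) panel z 84.15392325087123
hump 952 [613.1 221.  101.7] ((610.5181274414062, 211.78952026367188), (238.65354919433594, 32.18012619018555), 82.55867004394531)
ridge 69 [527.9 207.1 102.5] ((526.8267822265625, 206.50563049316406), (10.373873710632324, 49.26667785644531), 82.3069076538086)
above 0 108.6760983455141
side rect ((525.1170654296875, 220.77671813964844), (262.6708984375, 201.28990173339844), 82.82862091064453) panel z 85.76678277959769
hump 1475 [607.  226.2 102.9] ((607.5714111328125, 211.73020935058594), (241.11203002929688, 32.50952911376953), 83.11260986328125)
ridge 150 [522.3 207.4 103.3] ((523.4522705078125, 206.16688537597656), (11.89831256866455, 50.83906555175781), 81.22083282470703)
above 0 109.6773255049315
```

Request:
play_rows --pt "1 37.5 -20.5 0 -68" --pt "1 37.5 -20.5 0 -68" --pt "1 37.5 -20.5 0 -68" --pt "1 37.5 -20.5 0 -68" --pt "1 37.5 -20.5 0 -68" --pt "1 37.5 -20.5 0 -68" --pt "1 37.5 -20.5 0 -68" --pt "1 37.5 -20.5 0 -68" --pt "1 37.5 -20.5 0 -68" --pt "1 37.5 -20.5 0 -68"

```text
clock: 1.7
eef_pos: [483.6, -325.0, 256.7]
tool_rot: [3.138, -0.003, 1.463]
force: [-0.2, 0.6, -1.2]
width: -0.0
gripper_force: 0.0
```

Request:
play_rows --pt "1 50 -2 3 0" --pt "1 50 -2 3 0" --pt "1 50 -2 3 0" --pt "1 50 -2 3 0" --pt "1 50 -2 3 0" --pt "1 50 -2 3 0" --pt "1 50 -2 3 0" --pt "1 50 -2 3 0" --pt "1 50 -2 3 0" --pt "1 50 -2 3 0"

```text
clock: 2.7
eef_pos: [517.8, 168.2, 226.5]
tool_rot: [3.141, 0.001, 1.453]
force: [0.8, 0.4, 0.2]
width: -0.3
gripper_force: 0.0
```

Request:
play_rows --pt "1 0 0 0 0" --pt "1 0 0 0 0"

```text
clock: 2.9
eef_pos: [517.3, 168.2, 226.2]
tool_rot: [-3.141, 0.001, 1.457]
force: [-0.3, -0.0, 0.8]
width: 0.1
gripper_force: 0.0
```

Run:
```python
from h import *
s=ctrl.read_state(); print(s['clock'],s['eef_pos'],s['tool_rot'],s['force'],s['qpos'].round(2) if hasattr(s['qpos'],'round') else s['qpos'])
im,d,C=grab('wrist'); P=cloud(d,C); np.save('wP',P); cv2.imwrite('pics/w.png',im[...,::-1])
for t in ['shutter_ridge','shutter','analyser']:
    for r in ctrl.trace('wrist',t)[:1]:
        q=P[r['pixels']]; print(t,round(r['confidence'],2),np.round(r['bbox']),np.nanmedian(q,0).round(1))
Q=P.reshape(-1,3)
near=(abs(Q[:,0]-526)<130)&(abs(Q[:,1]-221)<160)
h=near&(Q[:,2]>98)&(Q[:,2]<109)
for lab,m in [('hump',h&(Q[:,0]>575)),('ridge',h&(abs(Q[:,0]-522)<36)&(abs(Q[:,1]-205)<36)),('plate',near&(Q[:,2]>87.5)&(Q[:,2]<90)&(abs(Q[:,0]-522)<45)&(abs(Q[:,1]-190)<45))]:
    if m.sum()>5: print(lab,m.sum(),Q[m].mean(0).round(1),cv2.minAreaRect(Q[m][:,:2].astype(np.float32)))
print(np.nanmedian(Q[near&(Q[:,2]<95)&(Q[:,2]>75)][:,2]))
```

```text
2.9 [517.33016957 168.15783772 226.21713916] [-3.14146416e+00  6.83102018e-04  1.45660892e+00] [-0.34449005 -0.04465397  0.75918086] [-0.16  0.53 -0.31  1.84  0.22  0.8  -0.69]
shutter_ridge 0.8 [235. 133. 332. 225.] [522.1 189.6  90.1]
shutter 0.91 [235. 136. 329. 225.] [521.8 189.5  90.1]
analyser 0.67 [132.   2. 444. 293.] [529.3 221.1  86.3]
hump 12932 [606.4 204.4 103.4] ((605.9373779296875, 192.32447814941406), (202.41946411132812, 31.30145835876465), 82.73018646240234)
ridge 1073 [524.3 206.  104.3] ((523.9426879882812, 205.52011108398438), (10.237629890441895, 49.6328125), 82.65619659423828)
plate 3877 [522.2 186.9  89.4] ((521.825927734375, 190.52586364746094), (89.24323272705078, 89.14131927490234), 89.75901794433594)
86.02334216011292
```

View pics/w.png

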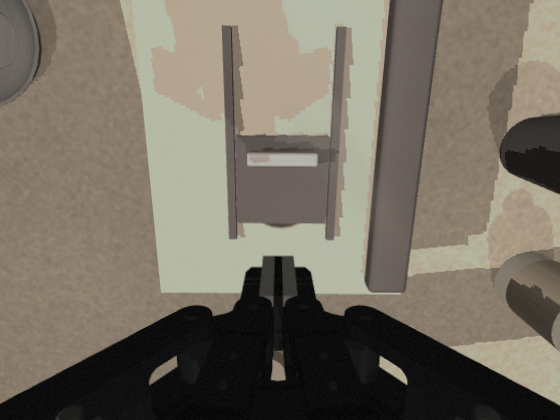

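The wrist view shows the shutter already about 11 mm ajar, with a sliver of the well at (280,225). The ridge is at (283,159). I'll come down just on the -y side of the ridge.

Request:
play_rows --pt "1 1.2 0.3 3 0" --pt "1 1.2 0.3 6 0" --pt "1 1.2 0.3 9 0" --pt "1 1.2 0.3 9.8 0" --pt "1 1.2 0.3 10.3 0" --pt "1 1.2 0.3 10.6 0" --pt "1 1.2 0.3 10.6 0"

```text
clock: 3.8
eef_pos: [522.5, 179.2, 121.3]
tool_rot: [3.14, -0.001, 1.454]
force: [0.1, -0.3, 1.1]
width: -0.1
gripper_force: 0.0
```

Request:
play_rows --pt "1 0.6 0 0 0" --pt "1 1.2 0 0 0" --pt "1 2 0 0 0" --pt "1 2.8 0 0 0" --pt "1 3.6 0.0 0 0" --pt "1 4.4 0.1 0 0" --pt "1 5.2 0.1 0 0" --pt "1 5.8 0.1 0 0" --pt "1 6.3 0.1 0 0" --pt "1 6.5 0.1 0 0"

```text
clock: 4.8
eef_pos: [530.1, 244.5, 120.3]
tool_rot: [-3.141, -0.0, 1.455]
force: [-0.6, -1.4, 0.6]
width: -0.1
gripper_force: 0.8
```

Request:
play_rows --pt "1 0.2 0 0 0" --pt "1 0.4 0 0 0" --pt "1 0.5 0 0 0" --pt "1 0.5 0 0 0"

```text
clock: 5.2
eef_pos: [530.4, 246.4, 120.3]
tool_rot: [-3.14, 0.004, 1.453]
force: [-1.6, -4.6, 3.1]
width: 0.1
gripper_force: 2.8
```

Request:
play_rows --pt "1 -1.2 0 0 0" --pt "1 -2 0 -0.5 0" --pt "1 -3 0 -4 0" --pt "1 -7.3 -0.1 -7 0" --pt "1 -10 -0.1 -8 0" --pt "1 -10 -0.1 -8 0" --pt "1 -10 -0.1 -8 0"

```text
clock: 5.9
eef_pos: [518.9, 148.9, 201.2]
tool_rot: [3.14, -0.001, 1.452]
force: [-0.8, -0.1, -0.1]
width: 0.1
gripper_force: 0.0
```

Run:
```python
from h import *
s=ctrl.read_state(); print(s['clock'],s['eef_pos'],s['tool_rot'],s['force'])
im,d,C=grab('wrist'); P=cloud(d,C); cv2.imwrite('pics/w2.png',im[...,::-1])
for t in ['shutter_ridge','reset_key_top']:
    for r in ctrl.trace('wrist',t)[:1]:
        q=P[r['pixels']]; print(t,round(r['confidence'],2),np.round(r['bbox']),np.nanmedian(q,0).round(1))
Q=P.reshape(-1,3)
near=(abs(Q[:,0]-521)<32)&(abs(Q[:,1]-177)<32)
for lab,lo,hi in [('key',60,67),('floor',40,50)]:
    m=near&(Q[:,2]>lo)&(Q[:,2]<hi)
    if m.sum()>5: print(lab,m.sum(),Q[m].mean(0).round(1),cv2.minEnclosingCircle(Q[m][:,:2].astype(np.float32)))
r=(Q[:,2]>99)&(Q[:,2]<109)&(abs(Q[:,0]-531)<36)&(abs(Q[:,1]-262)<36)
print(Q[r].mean(0),cv2.minAreaRect(Q[r][:,:2].astype(np.float32)))
```

```text
5.9 [518.87900135 148.85232653 201.18086123] [ 3.13976304e+00 -1.24302393e-03  1.45245937e+00] [-0.8100438  -0.07236066 -0.11677676]
shutter_ridge 0.9 [219.  10. 338. 125.] [529.2 246.1  90.1]
reset_key_top 0.92 [254. 145. 299. 193.] [520.6 177.4  63.7]
key 1974 [520.3 175.1  63.7] ((520.5173950195312, 176.14474487304688), 27.070770263671875)
floor 1722 [520.4 176.3  45.9] ((520.5092163085938, 176.3274688720703), 27.044652938842773)
[531.44009411 260.73122529 104.3869923 ] ((531.464599609375, 261.0934753417969), (10.212434768676758, 50.41737365722656), 82.7008285522461)
```

View pics/w2.png

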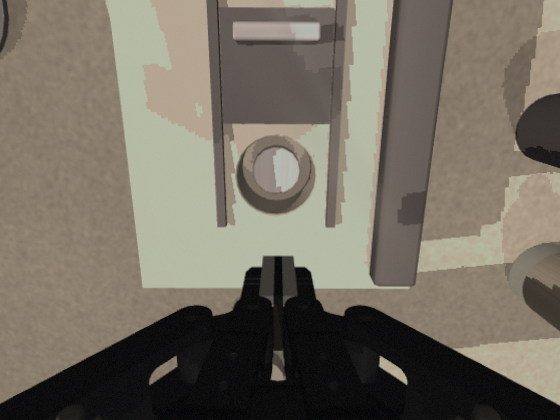

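The view shows the shutter open, with the well centred at about (277,172) and clear of the plate. I'll lower into it.

Request:
play_rows --pt "1 2.8 -0.2 1 0" --pt "1 2.8 -0.2 2 0" --pt "1 2.8 -0.2 5 0" --pt "1 2.8 -0.2 7 0" --pt "1 2.8 -0.2 8 0" --pt "1 2.8 -0.2 9 0" --pt "1 2.8 -0.2 10 0" --pt "1 2.8 -0.2 10.7 0" --pt "1 2.8 -0.2 10.7 0"

```text
clock: 6.95
eef_pos: [519.2, 177.4, 92.7]
tool_rot: [-3.141, 0.001, 1.455]
force: [1.0, -0.3, 0.5]
width: -0.4
gripper_force: 0.0
```

Request:
play_rows --pt "1 0 0 0.2 0" --pt "1 0 0 0.4 0" --pt "1 0 0 0.6 0" --pt "1 0 0 0.8 0" --pt "1 0 0 0.9 0" --pt "1 0 0 0.9 0"

```text
clock: 7.55
eef_pos: [519.9, 177.6, 84.6]
tool_rot: [3.141, -0.0, 1.455]
force: [-0.7, 0.0, 2.5]
width: 0.0
gripper_force: 1.9
```

Request:
play_rows --pt "1 0 0 0.2 0" --pt "1 0 0 0.4 0" --pt "1 0 0 0.5 0" --pt "1 0 0 0.5 0"

```text
clock: 7.95
eef_pos: [520.0, 177.7, 82.6]
tool_rot: [3.139, 0.0, 1.455]
force: [-5.6, -2.9, 32.1]
width: -0.4
gripper_force: 15.8
```

Request:
play_rows --pt "1 0 0 -0.1 0" --pt "1 0 0 -0.1 0" --pt "1 0 0 -0.1 0" --pt "1 0 0 -0.1 0" --pt "1 0 0 -0.1 0" --pt "1 0 0 -0.1 0" --pt "1 0 0 -0.1 0" --pt "1 0 0 -0.1 0" --pt "1 0 0 -0.1 0" --pt "1 0 0 -0.1 0"

```text
clock: 8.95
eef_pos: [520.0, 177.7, 82.8]
tool_rot: [3.14, -0.0, 1.455]
force: [-4.6, -2.0, 24.7]
width: -0.0
gripper_force: 11.9
```

Request:
play_rows --pt "1 0 0 0 0" --pt "1 0 0 0 0" --pt "1 0 0 0 0" --pt "1 0 0 0 0" --pt "1 0 0 0 0" --pt "1 0 0 0 0" --pt "1 0 0 0 0" --pt "1 0 0 0 0" --pt "1 0 0 0 0" --pt "1 0 0 0 0"

```text
clock: 9.95
eef_pos: [520.0, 177.7, 82.7]
tool_rot: [3.14, -0.0, 1.455]
force: [-4.3, -1.1, 23.8]
width: -0.0
gripper_force: 11.9
```

Request:
play_rows --pt "1 0 0 0 0" --pt "1 0 0 0 0" --pt "1 0 0 0 0" --pt "1 0 0 0 0"

```text
clock: 10.35
eef_pos: [520.0, 177.7, 82.7]
tool_rot: [3.14, -0.0, 1.455]
force: [-4.4, -1.2, 23.1]
width: 0.1
gripper_force: 11.9
```

Request:
play_rows --pt "1 0 0 -1 0" --pt "1 0 0 -3 0" --pt "1 0 0 -6 0" --pt "1 0 0 -8 0" --pt "1 3.5 0.1 -8 0" --pt "1 7 0.2 -8 0" --pt "1 11 0.2 -8 0" --pt "1 11 0.2 -7 0" --pt "1 11 0.2 -5 0" --pt "1 11 0.2 -4.2 0"

```text
clock: 11.35
eef_pos: [533.0, 285.7, 120.3]
tool_rot: [-3.139, 0.003, 1.455]
force: [0.5, -1.0, 0.5]
width: -0.1
gripper_force: 0.0
```

Request:
play_rows --pt "1 0 0 0 0"

```text
clock: 11.45
eef_pos: [533.2, 285.4, 120.7]
tool_rot: [-3.139, 0.003, 1.454]
force: [-0.4, -0.1, 0.7]
width: 0.0
gripper_force: 0.0
```

Request:
play_rows --pt "1 -0.6 0 0 0" --pt "1 -1.2 0 0 0" --pt "1 -2 0 0 0" --pt "1 -2.8 0 0 0" --pt "1 -3.6 0 0 0" --pt "1 -4.4 0 0 0" --pt "1 -5.2 0 0 0" --pt "1 -6 0 0 0" --pt "1 -6.8 0 0 0" --pt "1 -7.3 0 0 0"

```text
clock: 12.45
eef_pos: [525.8, 212.9, 122.4]
tool_rot: [-3.142, 0.001, 1.454]
force: [1.1, 1.2, 0.8]
width: 0.0
gripper_force: 0.8
```

Request:
play_rows --pt "1 -0.2 0 0 0" --pt "1 -0.4 0 0 0" --pt "1 -0.5 0 0 0" --pt "1 -0.5 0 0 0"

```text
clock: 12.85
eef_pos: [525.5, 210.3, 122.5]
tool_rot: [3.141, -0.002, 1.455]
force: [0.1, 4.1, 0.1]
width: -0.2
gripper_force: 2.1
```

Request:
play_rows --pt "1 -0.2 0 0 0" --pt "1 -0.3 0 0 0" --pt "1 -0.3 0 0 0"

```text
clock: 13.15
eef_pos: [525.4, 210.0, 122.6]
tool_rot: [3.14, -0.006, 1.457]
force: [0.9, 8.8, -2.7]
width: -0.2
gripper_force: 4.6
```

Request:
play_rows --pt "1 1 0 0 0" --pt "1 2 0 -0.5 0" --pt "1 2 0 -4 0" --pt "1 0 0 -8 0" --pt "1 -3 0 -12 0" --pt "1 -3 0 -12 0" --pt "1 -3 0 -12 0"

```text
clock: 13.85
eef_pos: [521.8, 175.4, 243.4]
tool_rot: [3.14, 0.0, 1.453]
force: [-0.1, 0.9, -0.1]
width: 0.1
gripper_force: 0.0
```

Run:
```python
from h import *
s=ctrl.read_state(); print(s['clock'],s['eef_pos'],s['force'])
im,d,C=grab('wrist'); P=cloud(d,C)
Q=P.reshape(-1,3)
r=(Q[:,2]>99)&(Q[:,2]<109)&(abs(Q[:,0]-523)<36)&(abs(Q[:,1]-196)<36)
print(Q[r].mean(0),cv2.minAreaRect(Q[r][:,:2].astype(np.float32)))
im2=ctrl.get_image('side')[0]; cv2.imwrite('pics/w3.png',np.hstack([im,im2])[::,:,::-1][::1]); v=cv2.resize(cv2.imread('pics/w3.png'),(800,300)); cv2.imwrite('pics/w3.png',v)
```

```text
13.85 [521.84803202 175.42922072 243.39380652] [-0.1476405   0.92423957 -0.1471513 ]
[523.13044214 194.84607267 104.32526013] ((523.0946044921875, 194.33038330078125), (10.47901439666748, 49.420589447021484), 83.04388427734375)
```

View pics/w3.png

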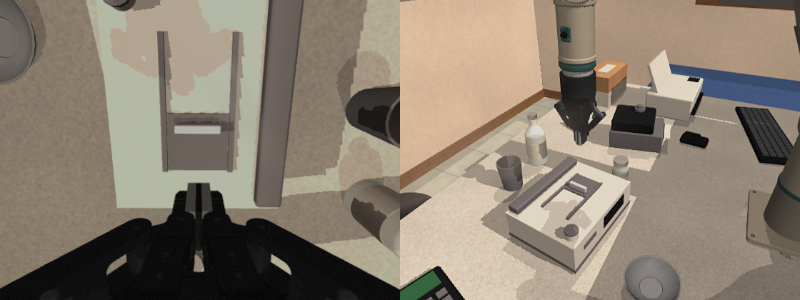

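The shutter is shut: the ridge is at (523,195) mm, where I expected it when closed. Nothing else has moved.

```bash
python3 -c "
from cell import ctrl
print(ctrl.finish_job())"
```

```text
the job is handed in; nothing more can be done
None
```

The job is handed in: I pushed the shutter fully open, held the reset key fully down for over 2 s, let it up, and pushed the shutter fully shut, with nothing else touched, in about 14 s of robot time.

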